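# Seat a ring mandrel in its taper socket and drift it out again

### The arm

A 6-joint arm with a two-finger parallel gripper is mounted at the origin on the work surface. World frame = base frame: x ahead of the robot, y to its left, z up, the work surface at z = 0. Lengths are in mm, angles in rad, forces in N, time in s.
With the tool pointing down it reaches from about 350 to 875 mm from the base axis. Payload 4.2 kg.
Tool frame: the origin (TCP) lies midway between the tips of the shut fingers; the grasp point (between the pads) lies 19 mm behind it; z points along the fingers, y is the line along which they close (so a half turn about z gives the same grasp; the last joint's range is limited). The gripper opens to 85 mm and grips with 20 to 120 N. Pads are 22 mm wide; open, the fingers measure 114 mm over their backs; the gripper's body (76 mm by 85 mm) begins 54 mm behind the grasp point. The pads swing forward as they close: fully open they stand 13 mm farther back than shut.
Start: joints at [-1.032, 0.385, 0.008, 0, -1.194, -0.259], TCP at [172.618, -600.668, 231.312] pointing down, gripper open.
Joint ranges: [-3.14, 3.14], [-1.21, 2.06], [-1.07, 1.41], [-3.16, 2.05], [-2.99, -0.16], [-3.1, 3.1]. Speed limits (rad/s): [2.79, 2.79, 3.14, 3.14, 3.14, 3.14].

### API

Orientations are given as a unit quaternion [x, y, z, w].
In Python, from bench import read_state, get_image, job_done gives the robot as it stands.
- The arm moves only by the tool servo_tool, never from a script. Its arguments are lists of equal length, an entry for each row: "rotation": the turn, a rotation vector about the world's x, y, z scaled (see below), a list of three; "slide": the shift along the world's x, y, z scaled (see below), a list of three; "grip": the opening, from -1 (shut) to 1 (fully open). In form: {"rotation": [[rx, ry, rz], ...], "slide": [[tx, ty, tz], ...], "grip": [grip, ...]}. A call has 1 to 8 rows; each row is the pose to reach, as a shift and turn from the pose commanded when the call began, turning the shorter way round; what a row does not reach only later rows make up. The controller multiplies each number of a shift by 0.2 m and each number of a turn by 360 degrees. A row lasts 1/8 s, in which the tool goes at most 62.5 mm and 10.7 degrees, less where a joint would pass 70% of its speed; a pose out of reach is approached as far as the arm can. A call with a number of a shift or a turn outside -1 to 1 is refused whole. A call with a gripper value outside its range is refused whole. The fingers move at their own pace and stop on an object; the grip force is fixed at half the most. Time passes only in rows, so rows that repeat a pose let the fingers close. It gives the time, the measured TCP pose, the force, the opening and the grip force at its end, in the units of the state.
- read_state(): the state, without advancing time (a new reading comes with each control period).
- get_image(name): name is "side" or "top" or "wrist"; returns a dict with "image" (480x640x3 uint8, red, green, blue), "depth" (480x640 float32, mm along the optical axis (not along the pixel's ray), 0 where there is no reading), "camera_matrix" (3x3 intrinsics, pixels), "rvec" (rotation vector, rad) and "tvec" (3), from world to camera coordinates, as OpenCV has them; the wrist camera has in their place "hand_eye" (4x4, takes a point from camera to tool coordinates, whose origin is the TCP and whose axes are the flange's). Camera axes: x right, y down, z forward; pixel columns grow to the right and rows downward; lengths in mm; the calibration is good to about 2 mm. A picture is of the moment at which its call begins: read the wrist's pose just before it.
- job_done(): hands the job in; it is judged then, once.
The state is a dict: "clock": time; "joints": joint angles; "joint_vel": joint speeds; "joint_efforts": joint torques, N m; "position": TCP position; "ee_rot": TCP orientation; "contact_force": force on the tool from outside, world axes, zero at the start; "wrist_torque": the same for the moment, N m; "gripper_width": finger opening in mm; "grasp_force": force on a finger pad.
Only numpy, scipy, OpenCV 4.12 (cv2) and the standard library are available. Lean on these libraries where they do the work, as an engineer would, in place of code of your own. Each camera call takes 0.05 s, during which the arm holds its last target. There are 200 camera calls.

### The job

Try the taper fit of the stepped ring mandrel that stands loose in the holder with the wedge: without lifting it out, turn it clockwise and press it down firmly until its tang drops into the slot and its collar sits fully home on the rim, then let go. Now, without touching the mandrel, drive the holder's wedge all the way through the slot so that it lifts the mandrel free, and leave the mandrel standing loose in the socket, with the smooth cone mandrel in the round stand left alone.

Things in the scene. Friction and masses are not known exactly. Their poses are not given: they have to be found in the camera images.
- holder: Fixed dark steel holder, the one with a wedge: base 100 x 80 mm, block 80 x 60 mm up to 36 mm, round socket 44 mm across with its rim at 78 mm. A slot 13.5 mm wide runs through the block along x, under the socket. Origin: underside, on the socket's axis; z up; x is the way the wedge is driven, its butt stands out at -x.
- mandrel: Loose steel mandrel, 0.4 kg, upright in the socket. Origin: centre of its 42 mm collar's underside, z up; grip the flat head 36 (x) x 14 (y) mm, z 33 to 57 mm. Its tang (22 x 9 mm, along x) lies across the slot, collar 14 mm over the rim. Turn it 35 to 63 deg clockwise from above till x is along the slot (10 deg), push down 14 mm: home is collar on rim; press there with 10 to 20 N.
- wedge (a joint): Steel wedge sliding in the slot along the holder's +x (m): starts at 0 to 0.008, stop at 0.058, stays where left, 5 to 12 N to drive; lifts the seated mandrel from about 0.009 on, 10 mm in all. Upright butt plate 30 mm wide, 12 mm thick, from 15 to 65 mm over the table; the face to push is at x = -0.140 + joint value, y = 0 in the holder's frame.
- cone: Bystander: loose smooth conical mandrel, 74 mm tall from its 42 mm collar, seated in a round dark stand without a wedge. Origin: centre of the collar's underside, 76 mm above the table. To be left alone.
Things that resemble listed ones, but are neither listed nor needed, are in the scene too. Several things have the shape of the holder; the one meant has the colours described above.

How it is judged:
By the outcome, as a careful person would: the job done as asked, in the order asked, and still so for the second after the job is handed in, with the robot touching nothing.
It also fails if it takes over 42 s, if anything falls off the work surface, if the arm or the gripper's body presses on something with over 40 N, if the wrist force passes 120 N, or if a joint passes its speed limit or range.

## Working session

There is one attempt and no reset: what is moved stays moved. The work goes in short steps, Python scripts to look and compute and a tool call to move; the robot and the scene stay as the last step left them, time stands still between calls to the robot, and variables do not carry over. Pictures are saved under pics/ and viewed, at most 10 in all, crops included, and the job is handed in when it is done.

Besides the shell and the picture viewer there is one more tool, called after "Emit:" as name(argument=value, ...) on one line, values as JSON. servo_tool: Moves the arm, as the interface text tells. Shifts and turns lie within -1 to 1; 1 stands for 0.2 m of shift or 360 degrees of turn. Its arguments: {"type":"object","properties":{"rotation":{"type":"array","items":{"type":"array","items":{"type":"number","minimum":-1,"maximum":1}}},"slide":{"type":"array","items":{"type":"array","items":{"type":"number","minimum":-1,"maximum":1}}},"grip":{"type":"array","items":{"type":"number"}}},"required":["rotation","slide","grip"]}

```bash
mkdir -p pics; cat > h.py <<'E'
import numpy as np,cv2
from bench import read_state,get_image
from scipy.spatial.transform import Rotation as R
def pts(d,st=None):
    K=d["camera_matrix"];z=d["depth"].astype(float);v,u=np.mgrid[0:480,0:640]
    P=np.stack([(u-K[0,2])/K[0,0]*z,(v-K[1,2])/K[1,1]*z,z],-1)
    if "hand_eye" in d:
        T=d["hand_eye"];P=P@T[:3,:3].T+T[:3,3]
        return P@R.from_quat(st["ee_rot"]).as_matrix().T+np.array(st["position"])
    M=cv2.Rodrigues(np.array(d["rvec"],float))[0]
    return (P-np.ravel(d["tvec"]))@M
def save(n,im): cv2.imwrite("pics/"+n,im[...,::-1])
E
python3 - <<'E'
from h import *
s=read_state();print(s)
for n in("top","side"):
    d=get_image(n);save(n+".png",d["image"]);np.save(n+"_p.npy",pts(d));np.save(n+"_i.npy",d["image"])
    print(n,d["rvec"],d["tvec"],d["camera_matrix"])
E
```

```text
{'clock': 0.0, 'joints': array([-1.03243297e+00,  3.85575745e-01,  6.60774860e-03, -5.18190157e-04,
       -1.19397615e+00, -2.58648860e-01]), 'joint_vel': array([ 7.88455833e-05,  1.45998660e-03,  2.78269680e-04,  5.67606295e-04,
       -4.89022554e-04,  5.29481223e-04]), 'joint_efforts': array([ 5.80273645e-04, -3.92289269e+01,  1.88410628e+01,  4.18611825e+00,
       -4.61728399e-03, -4.20906105e-06]), 'position': array([ 172.44088238, -600.12981054,  230.20006755]), 'ee_rot': array([-1.39307010e-01,  9.90248628e-01,  1.08320409e-03, -1.94776700e-04]), 'contact_force': array([ 0.321454  ,  0.40087804, -0.02360043]), 'wrist_torque': array([0.00647417, 0.05832263, 0.0179682 ]), 'grasp_force': 0.0, 'gripper_width': 85.2623834711909}
top [ 2.14138252 -2.15242566  0.12540784] [ 64.82246397 502.57904216 660.17771418] [[459.4241261    0.         323.74733817]
 [  0.         459.4241261  239.8216567 ]
 [  0.           0.           1.        ]]
side [ 2.1887657  -0.5170597   0.24652386] [-410.94580052  229.41560969  534.8037611 ] [[498.32777641   0.         318.23460826]
 [  0.         498.32777641 236.09990325]
 [  0.           0.           1.        ]]
```

View pics/top.png

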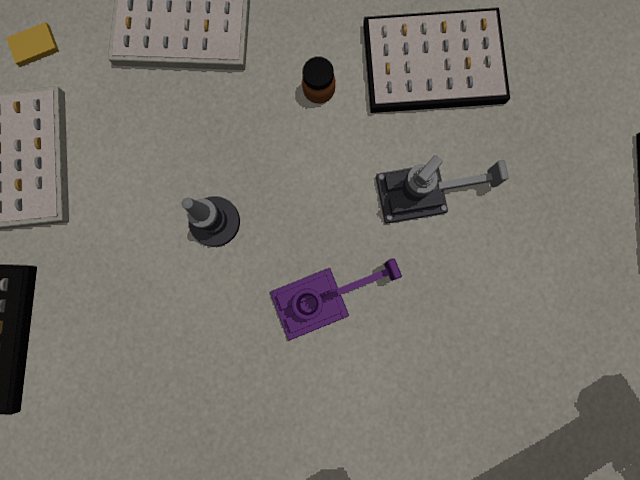

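View pics/side.png

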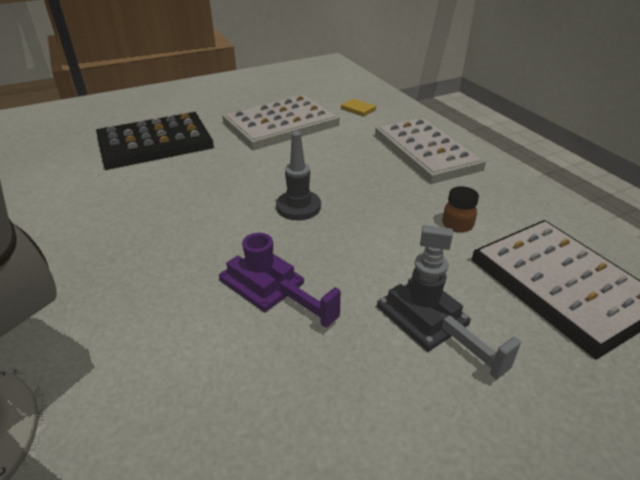

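The top view shows a dark steel holder with the stepped mandrel at (423,180) and its wedge butt at (497,173). There is also a purple empty look-alike at (307,303) and the cone in its round stand at (213,220). I choose the dark one at (423,180), which is (430,285) in the side view, because it has the described colours, a wedge and a flat-headed mandrel.

```bash
python3 - <<'E'
from h import *
for n,box in(("top",(365,520,140,230)),("side",(370,530,215,390))):
    P=np.load(n+"_p.npy");I=np.load(n+"_i.npy")
    a,b,c,d=box;P=P[c:d,a:b].reshape(-1,3)
    def rep(t,lo,hi):
        q=P[(P[:,2]>lo)&(P[:,2]<hi)]
        if len(q)<5: print(t,len(q));return
        r=cv2.minAreaRect(q[:,:2].astype(np.float32));print(n,t,len(q),np.median(q,0).round(1),[np.round(x,1) for x in r])
    print(n,np.percentile(P[:,2],[1,50,99,100]).round(1))
    rep("base",8,14);rep("block",32,39);rep("rim",74,82);rep("collar",90,112);rep("head",142,155);rep("headall",128,155)
    m=cv2  # butt
    q=P[(P[:,2]>45)&(P[:,2]<70)]; 
    hd=P[P[:,2]>85].mean(0); q=q[np.hypot(*(q-hd)[:,:2].T)>80]
    if len(q)>5: print("butt",len(q),q.mean(0).round(1),cv2.minAreaRect(q[:,:2].astype(np.float32)),q[:,2].max())
I=np.load("top_i.npy")[130:240,360:530]
save("crop.png",cv2.resize(I,None,fx=4,fy=4,interpolation=cv2.INTER_CUBIC))
E
```

```text
top [ -2.1   1.3 150.6 721.1]
top base 364 [553.7 -51.5  13.1] [array([580.6, -75.2]), array([ 80.9, 100.4]), np.float64(10.0)]
top block 1263 [574.5 -77.7  36.1] [array([ 587.1, -118.2]), array([ 60.4, 168.3]), np.float64(9.1)]
top rim 142 [566.3 -63.4  78.2] [array([572.6, -69.6]), array([43.1, 23.4]), np.float64(53.7)]
top collar 420 [572.9 -69.   99.1] [array([579.2, -74.7]), array([41.4, 39. ]), np.float64(53.9)]
top head 309 [579.1 -74.2 149.8] [array([580. , -75.3]), array([13.9, 36.3]), np.float64(49.6)]
top headall 346 [577.2 -72.7 149.5] [array([579.9, -75.2]), array([13.9, 36.7]), np.float64(49.6)]
butt 259 [ 599.9 -198.1   60.7] ((601.4683227539062, -199.33963012695312), (30.450714111328125, 12.761850357055664), 11.055190086364746) 67.91434171638745
side [ -1.5   1.1 149.2 509.6]
side base 795 [570.3 -88.   12.3] [array([671.5, -55.7]), array([290.4, 176. ]), np.float64(30.0)]
side block 1684 [584.7 -98.7  35.6] [array([672.1, -72.7]), array([279.2, 176.5]), np.float64(28.6)]
side rim 341 [569.4 -87.1  77.9] [array([574.2, -81.7]), array([29.1, 42.5]), np.float64(45.6)]
side collar 551 [570.7 -85.7  99.1] [array([577.4, -78.9]), array([37., 41.]), np.float64(50.4)]
side head 357 [577.4 -78.6 149. ] [array([579.2, -76.6]), array([15.8, 36. ]), np.float64(50.5)]
side headall 643 [576.3 -79.6 143.5] [array([579.2, -76.7]), array([16.1, 36.1]), np.float64(49.0)]
butt 428 [ 596.7 -203.8   59.6] ((600.287841796875, -201.858154296875), (31.093276977539062, 12.127036094665527), 8.673845291137695) 67.35447062706788
```

View pics/crop.png

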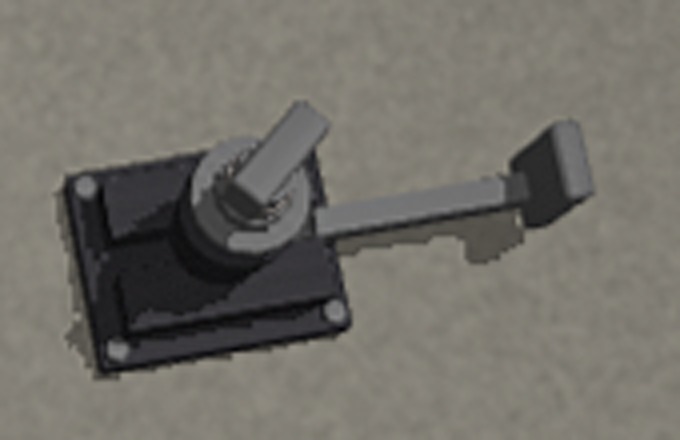

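The crop confirms it: stepped mandrel with its head at crop (280,155), dark holder, grey wedge with its butt at (565,175). Head is at about (580,-76), with its long axis at about 139.6° and the slot at about 99.8°. I move above it, turning +123.6°.

Emit:
servo_tool(rotation=[[0,0,0.023],[0,0,0.046],[0,0,0.069],[0,0,0.092],[0,0,0.1144]], slide=[[0.136,0.175,0],[0.272,0.35,0],[0.408,0.525,0],[0.544,0.7,0],[0.68,0.875,0]], grip=[1,1,1,1,1])

```text
clock: 0.72
position: [309.2, -424.3, 230.9]
ee_rot: [-0.481, 0.877, 0.0, -0.0]
contact_force: [0.3, -1.0, 0.5]
gripper_width: 85.5
grasp_force: 0.0
```

Emit:
servo_tool(rotation=[[0,0,0.023],[0,0,0.046],[0,0,0.069],[0,0,0.092],[0,0,0.1144]], slide=[[0.136,0.175,0],[0.272,0.35,0],[0.408,0.525,0],[0.544,0.7,0],[0.68,0.875,0]], grip=[1,1,1,1,1])

```text
clock: 1.35
position: [445.1, -249.3, 231.0]
ee_rot: [0.759, -0.652, -0.0, 0.0]
contact_force: [0.1, -0.6, 0.8]
gripper_width: 85.4
grasp_force: 0.0
```

Emit:
servo_tool(rotation=[[0,0,0.023],[0,0,0.046],[0,0,0.069],[0,0,0.092],[0,0,0.1144],[0,0,0.1144],[0,0,0.1144]], slide=[[0.136,0.175,0],[0.272,0.35,0],[0.408,0.525,0],[0.544,0.7,0],[0.68,0.875,0],[0.68,0.875,0],[0.68,0.875,0]], grip=[1,1,1,1,1,1,1])

```text
clock: 2.22
position: [580.0, -75.8, 230.7]
ee_rot: [0.938, -0.346, -0.001, 0.0]
contact_force: [0.5, -0.5, 0.3]
gripper_width: 85.3
grasp_force: 0.0
```

```bash
python3 - <<'E'
from h import *
s=read_state();d=get_image("wrist");P=pts(d,s);save("w1.png",d["image"])
Q=P[d["depth"]>0];print(s["position"],s["joints"].round(2))
def rep(t,lo,hi,r0=0,r1=999):
    r=np.hypot(Q[:,0]-580,Q[:,1]+76);q=Q[(Q[:,2]>lo)&(Q[:,2]<hi)&(r<r1)&(r>r0)]
    print(t,len(q),np.median(q,0).round(1) if len(q) else "",[np.round(x,1) for x in cv2.minAreaRect(q[:,:2].astype(np.float32))] if len(q)>5 else "")
rep("head",145,155,0,40);rep("rings",105,145,0,40);rep("collar",93,104,0,40);rep("base",8,14,0,70);rep("butt",62,69,80,180);rep("block",34,38,25,60)
# radial profile from fixed side view
S=np.load("side_p.npy").reshape(-1,3);S=S[np.hypot(S[:,0]-579.2,S[:,1]+76.5)<26]
for z in range(90,152,4):
    q=S[abs(S[:,2]-z)<2]
    print(z,len(q),np.ptp(q@R.from_euler('z',0).as_matrix()[:, :2]@np.array([.7,.7])).round(1) if len(q)>2 else "",np.hypot(q[:,0]-579.2,q[:,1]+76.5).max().round(1) if len(q) else "")
E
```

```text
[580.02219123 -75.79093929 230.73795779] [ 0.15  0.32 -0.09 -0.   -1.16  0.72]
head 1648 [576.9 -82.2 150.3] [array([576. , -81.6]), array([14. , 36.4]), np.float64(49.5)]
rings 552 [586.3 -78.1 126.5] [array([581. , -81.5]), array([30.8, 25.9]), np.float64(87.1)]
collar 1454 [584.6 -84.4  99.6] [array([578.1, -80. ]), array([41.1, 38.5]), np.float64(59.6)]
base 273 [607.5 -98.1  13.6] [array([577.9, -76.2]), array([ 80.1, 100.3]), np.float64(9.5)]
butt 1317 [ 590.7 -197.2   65.7] [array([ 528. , -121.3]), array([ 29.6, 237. ]), np.float64(41.4)]
block 2462 [591.8 -98.1  37.1] [array([579.7, -85.9]), array([59.9, 99.6]), np.float64(9.3)]
90 1  17.5
94 56 16.7 21.0
98 297 37.7 21.5
102 66 17.7 19.2
106 76 17.2 13.9
110 55 17.3 14.0
114 49 14.9 12.7
118 74 15.9 12.5
122 42 9.3 11.1
126 64 7.5 18.1
130 79 8.5 18.5
134 86 6.4 18.8
138 84 5.8 18.6
142 84 6.2 18.4
146 81 11.1 18.4
150 229 17.1 18.6
```

View pics/w1.png

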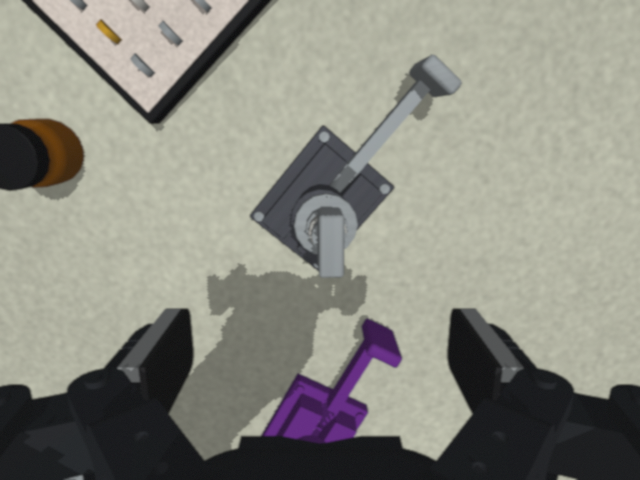

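The wrist view shows the same target (head at (331,245), butt at (437,75)), but about 6 mm off laterally from the two fixed views. I'll go lower and compare there.

Emit:
servo_tool(rotation=[[0,0,0],[0,0,0],[0,0,0],[0,0,0]], slide=[[0,0,-0.12],[0,0,-0.24],[0,0,-0.33],[0,0,-0.33]], grip=[1,1,1,1])

```text
clock: 2.78
position: [579.0, -76.8, 164.2]
ee_rot: [0.938, -0.346, -0.002, 0.001]
contact_force: [0.0, -1.1, 0.2]
gripper_width: 85.4
grasp_force: 0.0
```

```bash
python3 - <<'E'
from h import *
s=read_state();d=get_image("wrist");P=pts(d,s);print(d["hand_eye"].round(3),d["camera_matrix"].round(1))
Q=P[d["depth"]>0];print(s["position"])
def rep(t,lo,hi,r0=0,r1=999):
    r=np.hypot(Q[:,0]-580,Q[:,1]+76);q=Q[(Q[:,2]>lo)&(Q[:,2]<hi)&(r<r1)&(r>r0)]
    print(t,len(q),np.median(q,0).round(1) if len(q) else "",[np.round(x,1) for x in cv2.minAreaRect(q[:,:2].astype(np.float32))] if len(q)>5 else "")
rep("head",145,155,0,30);rep("collar",93,104,0,40);rep("butt",62,69,110,145)
a=get_image("wrist")["image"];b=get_image("side")["image"][120:360,300:540]
save("w2.png",np.hstack([cv2.resize(a,(400,300)),cv2.resize(b,(300,300))]))
E
```

```text
[[-1.00000e-03 -9.61000e-01 -2.76000e-01  6.98400e+01]
 [ 1.00000e+00 -0.00000e+00 -1.00000e-03  6.75000e-01]
 [ 0.00000e+00 -2.76000e-01  9.61000e-01 -1.43761e+02]
 [ 0.00000e+00  0.00000e+00  0.00000e+00  1.00000e+00]] [[430.6   0.  320. ]
 [  0.  430.6 238.5]
 [  0.    0.    1. ]]
[579.00282245 -76.79306338 164.15111403]
head 3006 [577.4 -82.5 150.3] [array([576.1, -81.6]), array([14. , 36.2]), np.float64(49.4)]
collar 2413 [585.2 -85.9  99.5] [array([578.2, -79.8]), array([41.3, 38.8]), np.float64(62.4)]
butt 2123 [ 592.1 -197.4   65.7] [array([ 528.6, -120.9]), array([ 29.9, 237.1]), np.float64(41.7)]
```

View pics/w2.png

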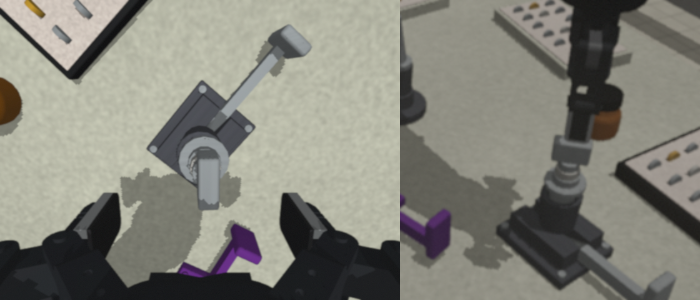

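```bash
python3 - <<'E'
from h import *
def rep(Q,t,lo,hi,r0=0,r1=999,c=(579,-76)):
    r=np.hypot(Q[:,0]-c[0],Q[:,1]-c[1]);q=Q[(Q[:,2]>lo)&(Q[:,2]<hi)&(r<r1)&(r>r0)]
    print(t,len(q),[np.round(x,1) for x in cv2.minAreaRect(q[:,:2].astype(np.float32))] if len(q)>5 else "")
for n in("side","wrist"):
    s=read_state();d=get_image(n);Q=pts(d,s)[d["depth"]>0];print(n)
    rep(Q,"head",145,151.5,0,26);rep(Q,"collar",93,104,0,26);rep(Q,"butt",58,69,0,30,(600,-200));rep(Q,"base",8,14,0,66)
    q=Q[(np.hypot(Q[:,0]-579,Q[:,1]+76)<26)&(Q[:,2]>97)&(Q[:,2]<104)];print("collar top normal",np.linalg.svd(q-q.mean(0))[2][2].round(3), len(q))
    q=Q[(np.hypot(Q[:,0]-579,Q[:,1]+78)<18)&(Q[:,2]>147)&(Q[:,2]<153)];print("head top normal",np.linalg.svd(q-q.mean(0))[2][2].round(3), len(q))
E
```

```text
side
head 220 [array([576.7, -81.7]), array([15.1, 35.8]), np.float64(47.0)]
collar 420 [array([576.3, -81.3]), array([35.4, 41.9]), np.float64(48.2)]
butt 275 [array([ 600.3, -201.5]), array([31.4, 12.3]), np.float64(9.2)]
base 468 [array([578.7, -76.4]), array([ 80.5, 101.2]), np.float64(9.9)]
collar top normal [ 0.001 -0.023  1.   ] 325
head top normal [-0.062 -0.071  0.996] 167
wrist
head 2769 [array([576.1, -81.7]), array([14.1, 36.3]), np.float64(49.5)]
collar 2363 [array([578.2, -79.9]), array([41.2, 38.3]), np.float64(60.7)]
butt 1462 [array([ 599.1, -201.2]), array([30.3, 12.5]), np.float64(9.3)]
base 370 [array([577.8, -76.3]), array([ 80.4, 100.1]), np.float64(9.6)]
collar top normal [-0.02  -0.043  0.999] 2282
head top normal [-0.003 -0.034  0.999] 2692
```

The side view now agrees with the wrist: since the first images the loose mandrel has leaned a few mm, to about (576,-82). Closing on the socket axis will stand it upright, so I descend and grip.

Emit:
servo_tool(rotation=[[0,0,0],[0,0,0],[0,0,0],[0,0,0]], slide=[[0,0,-0.07],[0,0,-0.14],[0,0,-0.19],[0,0,-0.19]], grip=[1,1,1,1])

```text
clock: 3.52
position: [579.8, -75.7, 125.8]
ee_rot: [0.938, -0.345, -0.001, 0.001]
contact_force: [0.0, 0.8, 0.2]
gripper_width: 85.3
grasp_force: 0.0
```

Emit:
servo_tool(rotation=[[0,0,0],[0,0,0],[0,0,0],[0,0,0],[0,0,0],[0,0,0],[0,0,0],[0,0,0]], slide=[[0,0,0],[0,0,0],[0,0,0],[0,0,0],[0,0,0],[0,0,0],[0,0,0],[0,0,0]], grip=[-1,-1,-1,-1,-1,-1,-1,-1])

```text
clock: 4.53
position: [580.9, -75.7, 127.7]
ee_rot: [0.938, -0.345, 0.0, -0.0]
contact_force: [0.0, 0.3, 3.5]
gripper_width: 12.7
grasp_force: 60.4
```

Emit:
servo_tool(rotation=[[0,0,-0.02],[0,0,-0.04],[0,0,-0.06],[0,0,-0.08],[0,0,-0.1],[0,0,-0.111],[0,0,-0.111],[0,0,-0.111]], slide=[[0,0,0],[0,0,0],[0,0,0],[0,0,0],[0,0,0],[0,0,0],[0,0,0],[0,0,0]], grip=[-1,-1,-1,-1,-1,-1,-1,-1])

```text
clock: 5.52
position: [579.8, -75.8, 126.3]
ee_rot: [0.764, -0.645, -0.001, 0.001]
contact_force: [-0.2, -1.8, -4.2]
gripper_width: 12.6
grasp_force: 59.5
```

Emit:
servo_tool(rotation=[[0,0,0],[0,0,0],[0,0,0],[0,0,0],[0,0,0],[0,0,0]], slide=[[0,0,-0.015],[0,0,-0.03],[0,0,-0.045],[0,0,-0.06],[0,0,-0.06],[0,0,-0.06]], grip=[-1,-1,-1,-1,-1,-1])

```text
clock: 6.28
position: [580.0, -75.9, 114.9]
ee_rot: [0.764, -0.645, -0.001, 0.001]
contact_force: [-2.7, -3.5, -3.6]
gripper_width: 12.6
grasp_force: 59.5
```

Dropping freely. I continue in small steps.

Emit:
servo_tool(rotation=[[0,0,0],[0,0,0],[0,0,0],[0,0,0]], slide=[[0,0,-0.005],[0,0,-0.01],[0,0,-0.01],[0,0,-0.01]], grip=[-1,-1,-1,-1])

```text
clock: 6.78
position: [580.2, -76.1, 113.6]
ee_rot: [0.764, -0.645, -0.0, 0.001]
contact_force: [-3.0, -4.3, -0.9]
gripper_width: 12.3
grasp_force: 59.9
```

Emit:
servo_tool(rotation=[[0,0,0],[0,0,0],[0,0,0]], slide=[[0,0,-0.005],[0,0,-0.005],[0,0,-0.005]], grip=[-1,-1,-1])

```text
clock: 7.15
position: [580.2, -76.2, 113.6]
ee_rot: [0.764, -0.645, 0.0, 0.001]
contact_force: [-3.9, -4.3, 2.0]
gripper_width: 12.5
grasp_force: 60.5
```

Emit:
servo_tool(rotation=[[0,0,0],[0,0,0],[0,0,0],[0,0,0]], slide=[[0,0,-0.005],[0,0,-0.01],[0,0,-0.015],[0,0,-0.015]], grip=[-1,-1,-1,-1])

```text
clock: 7.65
position: [580.3, -76.4, 113.4]
ee_rot: [0.764, -0.645, 0.001, 0.001]
contact_force: [-9.8, -4.3, 15.5]
gripper_width: 12.4
grasp_force: 62.3
```

Emit:
servo_tool(rotation=[[0,0,0],[0,0,0],[0,0,0]], slide=[[-0.006,-0.004,0],[-0.012,-0.008,0],[-0.012,-0.008,0]], grip=[-1,-1,-1])

```text
clock: 8.02
position: [580.1, -76.7, 113.3]
ee_rot: [0.764, -0.645, 0.002, -0.002]
contact_force: [-5.4, 0.3, 12.4]
gripper_width: 13.0
grasp_force: 61.8
```

```bash
python3 - <<'E'
from h import *
for n in("side","wrist"):
    s=read_state();d=get_image(n);P=pts(d,s);Q=P[d["depth"]>0];r=np.hypot(Q[:,0]-579,Q[:,1]+76)
    q=Q[(r<21)&(r>16)&(Q[:,2]>80)&(Q[:,2]<104)];h=np.histogram(q[:,2],np.arange(80,105,1));print(n,len(q),h[0])
    q=Q[(r<20)&(Q[:,2]>125)&(Q[:,2]<140)];print("head",len(q),np.percentile(q[:,2],[50,90]) if len(q) else "")
print(read_state()["contact_force"])
E
```

```text
side 215 [19 19 24 51 73 25  4  0  0  0  0  0  0  0  0  0  0  0  0  0  0  0  0  0]
head 337 [133.70542531 137.91215499]
wrist 1845 [ 43  44  60  94 573 877 153   1   0   0   0   0   0   0   0   0   0   0
   0   0   0   0   0   0]
head 6072 [135.98991016 137.05986196]
[-5.64031933  0.17709261 12.41894951]
```

Collar top fell from 99.5 to about 85.3 mm, so it is home. One slightly firmer press, then release.

Emit:
servo_tool(rotation=[[0,0,0],[0,0,0],[0,0,0],[0,0,0]], slide=[[-0.005,0,-0.005],[-0.005,0,-0.005],[-0.005,0,-0.005],[-0.005,0,-0.005]], grip=[-1,-1,-1,-1])

```text
clock: 8.62
position: [580.0, -76.8, 113.3]
ee_rot: [0.765, -0.644, 0.003, -0.002]
contact_force: [-5.0, -0.5, 14.4]
gripper_width: 13.1
grasp_force: 62.2
```

Emit:
servo_tool(rotation=[[0,0,0],[0,0,0],[0,0,0],[0,0,0],[0,0,0],[0,0,0]], slide=[[0,0,0.01],[0,0,0.01],[0,0,0.01],[0,0,0.01],[0,0,0.01],[0,0,0.01]], grip=[-1,1,1,1,1,1])

```text
clock: 9.38
position: [577.2, -77.3, 110.1]
ee_rot: [0.764, -0.645, -0.0, 0.0]
contact_force: [-0.1, 0.1, 0.3]
gripper_width: 85.6
grasp_force: 0.0
```

Emit:
servo_tool(rotation=[[0,0,0],[0,0,0],[0,0,0],[0,0,0],[0,0,0]], slide=[[0,0,0.05],[0,0,0.15],[0,0,0.25],[0,0,0.35],[0,0,0.35]], grip=[1,1,1,1,1])

```text
clock: 10.0
position: [578.5, -77.2, 182.7]
ee_rot: [0.764, -0.645, 0.002, -0.002]
contact_force: [0.5, -0.5, 0.2]
gripper_width: 85.2
grasp_force: 0.0
```

```bash
python3 - <<'E'
from h import *
def rep(Q,t,lo,hi,r1,c=(579,-76)):
    r=np.hypot(Q[:,0]-c[0],Q[:,1]-c[1]);q=Q[(Q[:,2]>lo)&(Q[:,2]<hi)&(r<r1)]
    print(t,len(q),np.median(q[:,2]).round(1),[np.round(x,1) for x in cv2.minAreaRect(q[:,:2].astype(np.float32))] if len(q)>5 else "")
for n in("side","wrist"):
    s=read_state();d=get_image(n);Q=pts(d,s)[d["depth"]>0];print(n)
    rep(Q,"head",131,141,22);rep(Q,"collar",82,90,24);rep(Q,"butt",58,69,30,(600,-200))
print(s["position"],s["joints"].round(2))
E
```

```text
side
head 276 134.8 [array([580. , -75.9]), array([14.9, 37.1]), np.float64(10.8)]
collar 359 84.4 [array([578.4, -77.5]), array([37.3, 40.4]), np.float64(49.9)]
butt 277 64.9 [array([ 599.8, -202. ]), array([30.8, 12. ]), np.float64(8.2)]
wrist
head 2170 136.0 [array([578.6, -75.7]), array([14. , 36.2]), np.float64(9.8)]
collar 1875 85.2 [array([578.6, -77.1]), array([41.5, 38.8]), np.float64(8.7)]
butt 1245 65.7 [array([ 598.6, -200.4]), array([29.8, 10.7]), np.float64(9.4)]
[577.49158483 -77.19880115 181.13006277] [ 0.14  0.35 -0.17 -0.   -1.04  0.02]
```

Seated and upright, with the head at 9.8°. Now I move behind the wedge butt with shut fingers, then lower.

Emit:
servo_tool(rotation=[[0,0,0],[0,0,0],[0,0,0],[0,0,0],[0,0,0],[0,0,0],[0,0,0],[0,0,0]], slide=[[0.04,-0.21,0],[0.08,-0.42,0],[0.12,-0.63,0],[0.15,-0.83,0],[0.15,-0.83,0],[0.15,-0.83,0],[0.15,-0.83,0],[0.15,-0.83,0]], grip=[1,1,-1,-1,-1,-1,-1,-1])

```text
clock: 11.1
position: [607.3, -242.3, 180.5]
ee_rot: [0.764, -0.645, 0.0, -0.0]
contact_force: [0.5, -0.0, -0.0]
gripper_width: 0.2
grasp_force: 0.0
```

Emit:
servo_tool(rotation=[[0,0,0],[0,0,0],[0,0,0],[0,0,0],[0,0,0],[0,0,0]], slide=[[0,0,-0.2],[0,0,-0.4],[0,0,-0.6],[0,0,-0.76],[0,0,-0.76],[0,0,-0.76]], grip=[-1,-1,-1,-1,-1,-1])

```text
clock: 11.85
position: [608.5, -243.3, 29.9]
ee_rot: [0.764, -0.645, 0.001, -0.0]
contact_force: [-0.2, 0.1, 0.9]
gripper_width: -0.1
grasp_force: 0.0
```

Emit:
servo_tool(rotation=[[0,0,0],[0,0,0],[0,0,0],[0,0,0],[0,0,0],[0,0,0],[0,0,0],[0,0,0]], slide=[[-0.0085,0.05,0],[-0.017,0.1,0],[-0.0235,0.1375,0],[-0.03,0.175,0],[-0.036,0.21,0],[-0.042,0.245,0],[-0.0465,0.27,0],[-0.0505,0.295,0]], grip=[-1,-1,-1,-1,-1,-1,-1,-1])

```text
clock: 12.85
position: [597.9, -185.6, 29.3]
ee_rot: [0.764, -0.645, 0.001, 0.0]
contact_force: [0.6, -5.5, 2.4]
gripper_width: -0.4
grasp_force: 2.7
```

Emit:
servo_tool(rotation=[[0,0,0],[0,0,0],[0,0,0],[0,0,0],[0,0,0]], slide=[[-0.0035,0.02,0],[-0.007,0.04,0],[-0.01,0.06,0],[-0.0135,0.08,0],[-0.0135,0.08,0]], grip=[-1,-1,-1,-1,-1])

```text
clock: 13.48
position: [595.0, -168.6, 29.2]
ee_rot: [0.764, -0.645, 0.001, -0.0]
contact_force: [1.2, -4.8, 1.7]
gripper_width: 0.1
grasp_force: 2.0
```

Emit:
servo_tool(rotation=[[0,0,0],[0,0,0],[0,0,0],[0,0,0]], slide=[[-0.002,0.01,0],[-0.0035,0.02,0],[-0.005,0.03,0],[-0.005,0.03,0]], grip=[-1,-1,-1,-1])

```text
clock: 13.98
position: [594.9, -167.3, 29.2]
ee_rot: [0.764, -0.645, 0.003, 0.001]
contact_force: [2.8, -23.4, -1.9]
gripper_width: -0.3
grasp_force: 11.3
```

Stop reached (23 N, face at about -82 mm). I back off, lift, and check.

Emit:
servo_tool(rotation=[[0,0,0],[0,0,0],[0,0,0],[0,0,0],[0,0,0],[0,0,0],[0,0,0],[0,0,0]], slide=[[0.01,-0.06,0],[0.03,-0.175,0],[0.05,-0.295,0],[0.05,-0.295,0],[0.05,-0.295,0.25],[0.05,-0.295,0.5],[0.05,-0.295,0.7],[0.05,-0.295,0.7]], grip=[-1,-1,-1,-1,-1,-1,-1,-1])

```text
clock: 14.98
position: [605.5, -220.3, 172.6]
ee_rot: [0.764, -0.645, 0.003, -0.002]
contact_force: [0.2, -0.0, -0.9]
gripper_width: -0.3
grasp_force: 0.0
```

```bash
python3 - <<'E'
from h import *
def rep(Q,t,lo,hi,r1,c=(579,-76)):
    r=np.hypot(Q[:,0]-c[0],Q[:,1]-c[1]);q=Q[(Q[:,2]>lo)&(Q[:,2]<hi)&(r<r1)]
    print(t,len(q),np.median(q[:,2]).round(1),[np.round(x,1) for x in cv2.minAreaRect(q[:,:2].astype(np.float32))] if len(q)>5 else "")
for n in("side","top"):
    s=read_state();d=get_image(n);Q=pts(d,s)[d["depth"]>0];print(n)
    rep(Q,"head",136,153,24);rep(Q,"collar",88,100,24);rep(Q,"butt",58,69,30,(591,-152))
    if n=="side": save("end.png",cv2.resize(d["image"][180:420,300:620],None,fx=2,fy=2))
E
```

```text
side
head 387 144.8 [array([578.8, -75.7]), array([15.5, 36.9]), np.float64(8.8)]
collar 420 94.6 [array([577.3, -77.3]), array([37.2, 40.8]), np.float64(46.1)]
butt 246 64.6 [array([ 591.7, -151.8]), array([31.4, 12.1]), np.float64(9.4)]
top
head 338 145.6 [array([579.7, -74.1]), array([14.8, 35.9]), np.float64(9.6)]
collar 306 95.2 [array([577., -72.]), array([41.2, 34.4]), np.float64(54.3)]
butt 168 64.9 [array([ 592.6, -148.8]), array([29.7, 11.5]), np.float64(4.1)]
```

View pics/end.png

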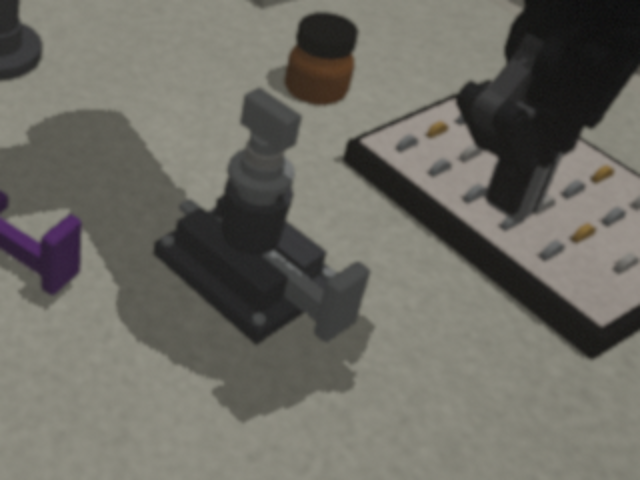

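The end view shows the wedge in, with its butt at (345,300) close to the block, and the mandrel upright at (260,160). Its collar is 10 mm up (top from 85 to 95 mm). Handing in.

```bash
python3 -c "
from bench import job_done;print(job_done())"
```

```text
the job is handed in; nothing more can be done
None
```

I turned the stepped mandrel about 40° clockwise, pressed it home with about 15 N and let go; I then drove the wedge to its stop, which lifted the mandrel 10 mm so it stands loose in the socket; the cone was not touched, and the job was handed in after about 15 s.

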